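# Clamp the circuit board tester's pressure plate down crosswise

### The job

Clamp the clear pressure plate of the board tester down onto its stops with the four black wing nuts, without cocking it and bending the test pins: work crosswise from each corner to the opposite one, first turning all four nuts clockwise about half way, then tightening all four fully home. Leave the other things on the bench alone.

Things in the scene. Friction and masses are not known exactly. Their poses are not given: they have to be found in the camera images.
- tester: Board tester (bed-of-nails jig), fixed to the bench: grey square block 176 x 176 mm, 40 mm high, four round sockets on its front, a green circuit board on sprung pins on top. Origin: centre of its underside, on the bench; x to its back, y to its left, z up. Four 8 mm studs stand at x = +-65, y = +-65 mm, each in a stop sleeve whose top is 58.8 mm above the bench.
- press_plate: Clear pressure plate 164 x 164 x 8 mm, loose over the studs on four springs, an aluminium bar along its left and right edges. Origin: centre of its underside, at rest 62 mm above the bench; when seated it lies on the stop sleeves, 3.2 mm lower. The springs press it up against the nuts, about 6 N a nut when seated.
- wing_a (a joint): Turn (rad) of the black wing nut at the tester's near left corner, diagonal to wing_c; grows clockwise from above (tightening). Starts loose at 0 to 0.3; its washer meets the level plate at 0.3; home at about 2.0 (hard stop 2.1). It sinks 1.9 mm per rad and stays where left; turning takes 0.06 to 0.1 N m. Turn it at most 1.5 rad a grasp.
- wing_a_grip (a point): Point on the axis of the near left wing nut, 2 mm below the wing's top, turning and sinking with it (104 mm above the bench at joint 0). The wing is an upright bar 46 mm long (this point's x), 10 mm thick (y), reaching 23 mm above the 23 mm wide hub. Grip across the thickness from above, TCP at this point: the fingertips then clear the hub by 2 mm.
- wing_b (a joint): Turn (rad) of the black wing nut at the tester's near right corner, diagonal to wing_d; grows clockwise from above (tightening). Starts loose at 0 to 0.3; its washer meets the level plate at 0.3; home at about 2.0 (hard stop 2.1). It sinks 1.9 mm per rad and stays where left; turning takes 0.06 to 0.1 N m. Turn it at most 1.5 rad a grasp.
- wing_b_grip (a point): Point on the axis of the near right wing nut, 2 mm below the wing's top, turning and sinking with it (104 mm above the bench at joint 0). The wing is an upright bar 46 mm long (this point's x), 10 mm thick (y), reaching 23 mm above the 23 mm wide hub. Grip across the thickness from above, TCP at this point: the fingertips then clear the hub by 2 mm.
- wing_c (a joint): Turn (rad) of the black wing nut at the tester's far right corner, diagonal to wing_a; grows clockwise from above (tightening). Starts loose at 0 to 0.3; its washer meets the level plate at 0.3; home at about 2.0 (hard stop 2.1). It sinks 1.9 mm per rad and stays where left; turning takes 0.06 to 0.1 N m. Turn it at most 1.5 rad a grasp.
- wing_c_grip (a point): Point on the axis of the far right wing nut, 2 mm below the wing's top, turning and sinking with it (104 mm above the bench at joint 0). The wing is an upright bar 46 mm long (this point's x), 10 mm thick (y), reaching 23 mm above the 23 mm wide hub. Grip across the thickness from above, TCP at this point: the fingertips then clear the hub by 2 mm.
- wing_d (a joint): Turn (rad) of the black wing nut at the tester's far left corner, diagonal to wing_b; grows clockwise from above (tightening). Starts loose at 0 to 0.3; its washer meets the level plate at 0.3; home at about 2.0 (hard stop 2.1). It sinks 1.9 mm per rad and stays where left; turning takes 0.06 to 0.1 N m. Turn it at most 1.5 rad a grasp.
- wing_d_grip (a point): Point on the axis of the far left wing nut, 2 mm below the wing's top, turning and sinking with it (104 mm above the bench at joint 0). The wing is an upright bar 46 mm long (this point's x), 10 mm thick (y), reaching 23 mm above the 23 mm wide hub. Grip across the thickness from above, TCP at this point: the fingertips then clear the hub by 2 mm.
- stub_driver: Short dark screwdriver, 14 x 67 x 14 mm, lying near the tester; bystander. Origin under its centre.
- potentiometer: Potentiometer, 24 x 19 x 34 mm, standing by the tester; bystander. Origin under its centre.
- control_knob: Grey control knob, 26 mm diameter, 16 mm high; bystander. Origin under its centre.
- tester_seat (a point): Centre of the square of stop-sleeve tops on the tester, 58.8 mm above the bench: where the plate's origin lies when it is seated.

How it is judged (in metres and radians):
On the way, in this order (a step that is already met when the one before it is completed fails the run):
1. all four wing nuts have been turned part way (each between 0.65 and 1.6 rad) before any is home (value of joint wing_a between 0.65 and 1.6 rad and value of joint wing_b between 0.65 and 1.6 rad and value of joint wing_c between 0.65 and 1.6 rad and value of joint wing_d between 0.65 and 1.6 rad), for 0.1 s.
2. all four wing nuts are home (each past 1.75 rad) and the plate is down on its stops (value of joint each of wing_a, wing_b, wing_c, wing_d above 1.75 rad and z of press_plate in the frame of tester_seat below 0.001 m), for 0.2 s.
At the end, for the whole second after the job is handed in: All four wing nuts are home (past 1.75 rad) and stay there, and the plate lies at rest on its stops: within 1 mm of them and level within 0.007 rad (all of step 2 and z of press_plate in the frame of tester_seat above -0.0015 m and angle between press_plate's own z axis and vertical below 0.007 rad and linear speed of press_plate below 0.01 m/s); the robot touches nothing.
It fails at once if one wing nut is driven more than 2.8 mm (about 1.47 rad of turn) lower than another, which cocks the plate (z of any of wing_a_grip, wing_c_grip, wing_d_grip in the frame of wing_b_grip below -0.0028 m or z of any of wing_a_grip, wing_b_grip, wing_d_grip in the frame of wing_c_grip below -0.0028 m or z of any of wing_a_grip, wing_b_grip, wing_c_grip in the frame of wing_d_grip below -0.0028 m or z of any of wing_b_grip, wing_c_grip, wing_d_grip in the frame of wing_a_grip below -0.0028 m).
It fails at once if not crosswise: the two nuts of one side are both more than 1.15 mm (about 0.6 rad of turn) lower than both nuts of the opposite side ((z of each of wing_a_grip, wing_b_grip in the frame of wing_c_grip below -0.00115 m and z of each of wing_a_grip, wing_b_grip in the frame of wing_d_grip below -0.00115 m) or (z of each of wing_b_grip, wing_c_grip in the frame of wing_a_grip below -0.00115 m and z of each of wing_b_grip, wing_c_grip in the frame of wing_d_grip below -0.00115 m) or (z of each of wing_c_grip, wing_d_grip in the frame of wing_a_grip below -0.00115 m and z of each of wing_c_grip, wing_d_grip in the frame of wing_b_grip below -0.00115 m) or (z of each of wing_a_grip, wing_d_grip in the frame of wing_b_grip below -0.00115 m and z of each of wing_a_grip, wing_d_grip in the frame of wing_c_grip below -0.00115 m)).
It fails at once if the plate is cocked by more than 0.02 rad (angle between press_plate's own z axis and vertical above 0.02 rad).
It fails at once if another thing on the bench is moved by more than 30 mm (distance of any of stub_driver, potentiometer, control_knob from where it was at the start of the episode above 0.03 m).
It also fails if it takes over 72 s, if anything falls off the work surface, if the arm or the gripper's body presses on something with over 40 N, if the wrist force passes 120 N, or if a joint passes its speed limit or range.

### The arm

A 6-joint arm with a two-finger parallel gripper is mounted at the origin on a cart in front of the work surface, level with it; the furniture and walls round the work are solid. World frame = base frame: x ahead of the robot, y to its left, z up, the work surface at z = 0. Lengths are in mm, angles in rad, forces in N, time in s.
With the tool pointing down it reaches from about 400 to 925 mm from the base axis. Payload 12.5 kg.
Tool frame: the origin (TCP) lies between the finger pads, 19 mm behind the fingertips; this is the grasp point; z points along the fingers, y is the line along which they close (so a half turn about z gives the same grasp; the last joint's range is limited). The gripper opens to 95 mm and grips with 3 to 60 N. Pads are 20 mm wide; open, the fingers measure 119 mm over their backs; the gripper's body (75 mm by 180 mm) begins 59 mm behind the grasp point.
Start: joints at [1.07, 0.491, 1.559, -0, 1.092, -0.106], TCP at [240.374, 576.944, 233.461] pointing down, gripper open.
Joint ranges: [-3.1, 3.1], [-0.84, 2.19], [0.05, 2.79], [-1.13, 4.28], [0.06, 2.93], [-2.69, 2.69]. Speed limits (rad/s): [2.22, 2.22, 2.79, 3.14, 3.14, 3.14].

### API

Orientations are given as [roll, pitch, yaw] about the fixed x, y, z axes, in that order (R = Rz(yaw) Ry(pitch) Rx(roll)).
In Python, from cell import env gives the robot as it stands.
- The arm moves only by the shell command python3 steer.py 'ROWS'. ROWS is a JSON list of rows, 1 to 5 of them, each written [[dx, dy, dz], turn, opening]: dx, dy, dz in normalised numbers (1 is 400 mm), then a turn about the tool's z in parts of the range, where 1.0 means pi rad, then the opening from 0.0 (shut) to 1.0 (fully open); each row is the pose to reach, as a shift and turn from the pose commanded when the command began, along the tool's axes at that moment; what a row does not reach only later rows make up. A row lasts 1/12 s, in which the tool goes at most 41.7 mm and 0.125 rad, less where a joint would pass 70% of its speed; a pose out of reach is approached as far as the arm can. The fingers move at their own pace and stop on an object; the grip force is fixed at half the most. Time passes only in rows, so rows that do not move let the fingers close. It prints the time, the measured TCP pose, the force, the opening and the grip force at its end. Shift and turn numbers lie between -1 and 1, and a call with a number outside is refused. Input that does not fit is refused with a message, and nothing moves.
- env.state(): the state, without advancing time (a new reading comes with each control period).
- env.read_camera(name): name is "scene" or "side" or "wrist"; returns (picture, depth): 420x560x3 uint8, red, green, blue; 420x560 float32, mm along the optical axis (not along the pixel's ray), 0 where there is no reading.
- env.camera_info(name): a dict with "vertical_fov" (degrees; the focal length in pixels is half the picture's height over the tangent of half this angle, whatever the lens; pixels are square), "cx", "cy" (the principal point, pixels), "origin" and "attitude" of the camera in the world. Camera axes: x right, y down, z forward; pixel columns grow to the right and rows downward; lengths in mm; the calibration is good to about 2 mm. The wrist camera is an equidistant fisheye: a pixel r from the principal point sees the ray r / f radians off the axis. A picture is of the moment at which its call begins: read the wrist's pose just before it. camera_info takes no time and is no camera call; for the wrist camera it gives the pose at the moment of the call.
- env.job_done(): hands the job in; it is judged then, once.
The state is a dict: "t": time; "joints": joint angles; "qvel": joint speeds; "tau": joint torques, N m; "eef_pos": TCP position; "tcp_rot": TCP orientation; "ft_force": force on the tool from outside, world axes, zero at the start; "moment": the same for the moment, N m; "opening": opening from 0.0 (shut) to 1.0 (fully open); "grip_force": force on a finger pad.
Only numpy, scipy, OpenCV 4.12 (cv2) and the standard library are available. Lean on these libraries where they do the work, as an engineer would, in place of code of your own. Each camera call takes 0.05 s, during which the arm holds its last target. There are 200 camera calls.

## Working session

There is one attempt and no reset: what is moved stays moved. The work goes in short steps, Python scripts to look and compute and a shell command to move; the robot and the scene stay as the last step left them, time stands still between calls to the robot, and variables do not carry over. Pictures are saved under pics/ and viewed, at most 10 in all, crops included, and the job is handed in when it is done.

```bash
ls; mkdir -p pics; python3 - <<'E'
from cell import env
import cv2
s=env.state();print(s)
for n in("scene","wrist"):
    print(env.camera_info(n)); p,d=env.read_camera(n); cv2.imwrite(f"pics/{n}0.png",p[:,:,::-1])
print(env.camera_info("side"))
E
```

```text
cell.py
pics
steer.py
{'t': 0.0, 'joints': array([ 1.07043149e+00,  4.91556784e-01,  1.55943497e+00, -1.26467445e-05,
        1.09169906e+00, -1.05609433e-01]), 'qvel': array([-0.00078964, -0.00092081,  0.00016425,  0.00010934,  0.00035821,
        0.00023273]), 'tau': array([ 2.86881921e-03, -6.12672687e+01, -2.58178926e+01,  6.93400763e-02,
        4.81777894e-02, -1.62498009e-04]), 'eef_pos': array([240.24671174, 576.74609566, 232.86844921]), 'tcp_rot': array([-3.14049944e+00, -1.04605679e-04,  2.74684303e+00]), 'ft_force': array([ 0.60091668,  0.47115788, -0.25187813]), 'moment': array([ 0.0172049 ,  0.01163164, -0.04505253]), 'grip_force': 0.0, 'opening': 1.0007155470406068}
{'vertical_fov': 47.62915125315506, 'cx': 273.942096893419, 'cy': 206.1336365724317, 'origin': array([  13.95333739, -350.5167678 ,  445.29948479]), 'attitude': array([-1.99130985,  0.02781033, -0.71385415])}
{'vertical_fov': 65.70646984690485, 'cx': 279.9709922015101, 'cy': 208.48997973611682, 'origin': array([164.19454363, 609.31761467, 384.78897519]), 'attitude': array([2.83984080e+00, 9.33363767e-04, 1.17590122e+00])}
{'vertical_fov': 56.698604168259116, 'cx': 285.99120287542223, 'cy': 202.49001034064722, 'origin': array([277.33669042, 990.83390963, 409.55376007]), 'attitude': array([-1.96161335,  0.00530812, -2.85719347])}
```

View pics/scene0.png

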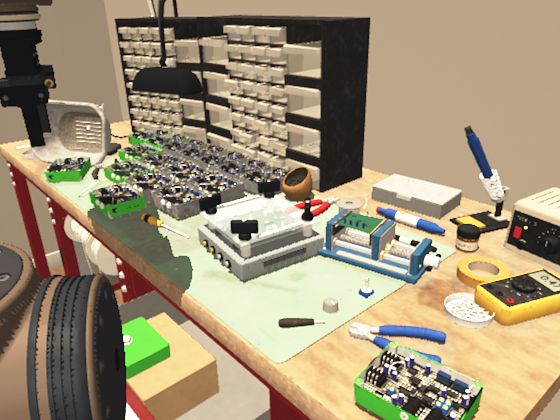

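View pics/wrist0.png

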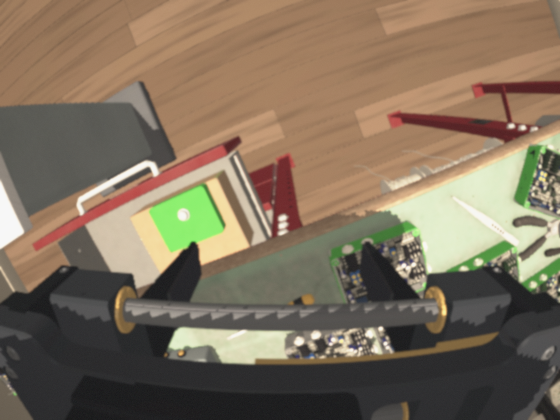

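The scene view shows the tester around (260,235). Its four black wing nuts are at about (210,200), (245,230), (268,187) and (308,208). In the wrist view the tester is mostly hidden near (190,355). Next I'll locate the nuts in the scene and side views.

```bash
cat > h.py <<'E'
from cell import env
import cv2, numpy as np
from scipy.spatial.transform import Rotation as R
def rays(n,uv,info=None):
    i=info or env.camera_info(n); f=210/np.tan(np.radians(i["vertical_fov"]/2))
    q=(np.atleast_2d(uv)-[i["cx"],i["cy"]])/f
    if n=="wrist":
        r=np.linalg.norm(q,axis=1,keepdims=True)+1e-12; v=np.hstack([q/r*np.sin(r),np.cos(r)])
    else: v=np.hstack([q,np.ones((len(q),1))])
    return np.array(i["origin"]), R.from_euler("xyz",i["attitude"]).apply(v)
def onplane(n,uv,z,info=None):
    o,v=rays(n,uv,info); return o+v*((z-o[2])/v[:,2])[:,None]
def cloud(n,d):
    v,u=np.nonzero(d>0); uv=np.c_[u,v]; o,r=rays(n,uv)
    return uv,o+r*d[v,u][:,None]
E
python3 - <<'E'
from h import *
for n in("scene","side"):
    p,d=env.read_camera(n); cv2.imwrite(f"pics/{n}1.png",p[:,:,::-1])
    uv,P=cloud(n,d); c=p[uv[:,1],uv[:,0]].max(1)
    m=(c<60)&(P[:,2]>80)&(P[:,2]<115)&(P[:,0]>300)&(P[:,0]<800)&(abs(P[:,1])<300)
    k=np.zeros(d.shape,np.uint8); k[uv[m,1],uv[m,0]]=1
    N,L,S,C=cv2.connectedComponentsWithStats(k)
    ids=L[uv[:,1],uv[:,0]]
    for j in range(1,N):
        if S[j,4]>25: print(n,C[j].round(),S[j,4],P[ids==j].mean(0).round(1),P[ids==j].max(0).round(1))
E
```

```text
scene [307. 211.] 87 [549.1 193.6  94. ] [569.  210.5 105.5]
scene [244. 228.] 313 [430.4 220.5  92.3] [448.9 238.1 104.5]
side [263. 193.] 128 [560.4 211.2  92.6] [574.9 225.  103.3]
side [317. 201.] 107 [431.2 233.8  94.3] [445.5 246.8 105.5]
```

View pics/side1.png

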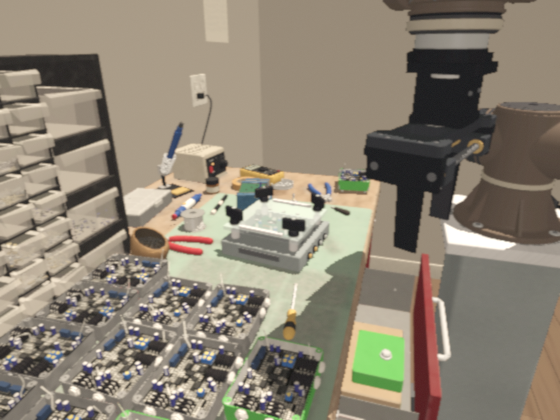

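The side view shows all four nuts, at about (235,215), (263,193), (293,226) and (317,201). Before moving, I'll check for tall obstacles such as the lamp.

```bash
python3 - <<'E'
from h import *
for n in("scene","side"):
    p,d=env.read_camera(n); uv,P=cloud(n,d)
    m=(P[:,2]>125)&(P[:,0]>300)&(P[:,0]<850)&(P[:,1]>-50)&(P[:,1]<600)
    Q=P[m]; 
    H,xe,ye=np.histogram2d(Q[:,0],Q[:,1],bins=[np.arange(300,851,50),np.arange(-50,601,50)]); print(n);print(H.astype(int))
    uv,P=uv,P; m=(p[uv[:,1],uv[:,0]].max(1)<60)&(P[:,2]>80)&(P[:,2]<115)&(P[:,0]>400)&(P[:,0]<620)&(P[:,1]>300)&(P[:,1]<400)
    for c in ((450,353),(575,333)):
        q=P[m]; q=q[np.hypot(*(q[:,:2]-c).T)<45]; print(c,len(q),q.mean(0).round(1))
E
```

```text
scene
[[   0    0    0    0    0    0    0    0    0    0    0    0    5]
 [   0    0    0    0    0    0    0    0    0    0    0    0    0]
 [   0    0    0    0    0    0    0    0    0    0    0    0    0]
 [   0    0    0    0    0    0    0    0    0    0    0    0    0]
 [   0    0    0    0    0    0    0    0    0    0    0    0    0]
 [   0    0    0    0    0    0    0    0    0    0    0    0    0]
 [   0    0    0    0    0    0    0    0    0    0    0    0    0]
 [   0    0    0    0    0    0    0    0    0    0    0    0    0]
 [   0    0    0    0    0    0    0    0    0    0    0    0    0]
 [   0    0    0    0    0    0    0    0  598 1396 1384 1251 1121]
 [   0    0  159    0    0    0    0    0 1788  110   26  483  390]]
(450, 353) 269 [448.6 349.4  93.5]
(575, 333) 248 [577.6 331.   93. ]
side
[[   0    0    0    0    0    0    0    0    0    0    0    0   35]
 [   0    0    0    0    0    0    0    0    0    0    0    0    0]
 [   0    0    0    0    0    0    0    0    0    0    0    0    0]
 [   0    0    0    0    0    0    0    0    0    0    0    0    0]
 [   0    0    0    0    0    0    0    0    0    0    0    0    0]
 [   0    0    0    0    0    0    0    0    0    0    0    0    0]
 [   0    0    0    0    0    0    0    0    0    0    0    0    0]
 [   0    0    0    0    0    0    0    0    0    0    0    0    0]
 [   0    0    0    0    0    0    0    0    0    0    0    0    0]
 [   0    0    0    0    0    0    0    0  753 2090 2980 3441 3822]
 [   0    0   53    0    0    0    0    0  883  106   41 1284 1111]]
(450, 353) 219 [450.  358.5  93.3]
(575, 333) 149 [576.7 342.1  93.9]
```

The manual's scale: shifts go in shares of 400 mm and turns go in shares of pi rad. Converting my numbers, -190 mm / 400 = -0.475, -152 mm / 400 = -0.38.

```bash
python3 steer.py '[[[-0.095,-0.035,0],0,1],[[-0.19,-0.0725,0],0,1],[[-0.285,-0.1075,0],0,1],[[-0.38,-0.145,0],0,1],[[-0.475,-0.18,0],0,1]]'
python3 steer.py '[[[-0.095,-0.035,0],0,1],[[-0.19,-0.0725,0],0,1],[[-0.285,-0.1075,0],0,1],[[-0.38,-0.145,0],0,1],[[-0.475,-0.18,0],0,1]]'
python3 steer.py '[[[-0.095,-0.035,0],0,1],[[-0.1925,-0.0725,0],0,1],[[-0.1925,-0.0725,0],0,1],[[-0.1925,-0.0725,0],0,1]]'
python3 - <<'E'
from h import *
print(env.state()["joints"].round(2)); i=env.camera_info("wrist"); p,d=env.read_camera("wrist"); cv2.imwrite("pics/w1.png",p[:,:,::-1]); np.savez("w1.npz",p=p,d=d,i=np.array(i,dtype=object))
E
```

```text
t: 0.72
eef_pos: [389.0, 435.9, 233.5]
tcp_rot: [3.141, 0.0, 2.747]
ft_force: [0.3, 0.7, -0.9]
opening: 1.001
grip_force: 0.0
t: 1.13
eef_pos: [536.9, 296.1, 233.5]
tcp_rot: [3.141, 0.0, 2.747]
ft_force: [-0.0, 1.2, -0.2]
opening: 1.001
grip_force: 0.0
t: 1.47
eef_pos: [596.8, 239.7, 232.9]
tcp_rot: [-3.141, -0.0, 2.744]
ft_force: [-0.4, 0.3, 0.4]
opening: 1.003
grip_force: 0.0
[ 0.28  0.52  1.51  0.    1.11 -0.89]
```

View pics/w1.png

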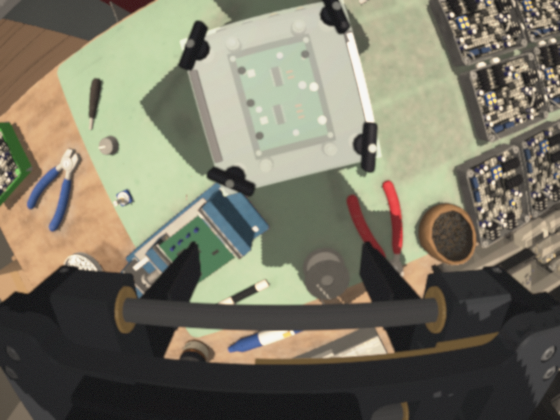

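The wrist view shows nuts b at (194,46), a at (334,15), d at (369,147) and c at (231,181). Next I'll get the axes and wing angles from the top faces.

```bash
cat > nuts.py <<'E'
from h import *
def nuts(p,d,info,zr=(97,110)):
    v,u=np.nonzero(d>0); uv=np.c_[u,v]; o,r=rays("wrist",uv,info); P=o+r*d[v,u][:,None]
    m=(p[v,u].max(1)<75)&(P[:,2]>zr[0])&(P[:,2]<zr[1])&(v<260)
    k=np.zeros(d.shape,np.uint8); k[v[m],u[m]]=1
    N,L,S,C=cv2.connectedComponentsWithStats(k); ids=L[v,u]; out=[]
    for j in range(1,N):
        if S[j,4]<60: continue
        Q=P[ids==j]; zt=np.median(Q[:,2])
        W=onplane("wrist",uv[ids==j],zt,info)[:,:2]
        (c,wh,_)=cv2.minAreaRect(W.astype(np.float32)); a=np.linalg.eigh(np.cov(W.T))[1][:,1]
        out.append((C[j],S[j,4],np.array(c),W.mean(0),wh,np.arctan2(a[1],a[0])%np.pi,zt))
        print(C[j].round(),S[j,4],np.round(c,1),W.mean(0).round(1),np.round(wh,1),"ang",round(out[-1][5],3),"z",round(float(zt),1))
    return out
E
python3 - <<'E'
from nuts import *
f=np.load("w1.npz",allow_pickle=True); nuts(f["p"],f["d"],f["i"].item()); print(env.state()["eef_pos"])
E
```

```text
[31. 10.] 123 [292.4  77.7] [292.7  78.7] [ 6.7 40. ] ang 1.631 z 103.0
[361. 147.] 151 [578.9 325. ] [577.4 326.5] [ 8.1 36.2] ang 2.853 z 101.0
[238. 183.] 358 [560.7 209.2] [564.4 214. ] [43.5 11.8] ang 0.574 z 107.5
[463. 245.] 246 [713.8 402.8] [715.4 402.6] [17.9 42.7] ang 2.376 z 101.1
[595.82515527 240.85697425 233.02286606]
```

To row units: 97 mm / 400 = 0.2425, 66 mm / 400 = 0.165.

```bash
cat > look.py <<'E'
import sys; from h import *
s=env.state(); i=env.camera_info("wrist"); p,d=env.read_camera("wrist"); n=sys.argv[1]
cv2.imwrite(f"pics/{n}.png",p[:,:,::-1]); np.savez(n+".npz",p=p,d=d,i=np.array(i,dtype=object),s=np.array(s,dtype=object))
E
python3 steer.py '[[[0.0825,0.04,0],0,1],[[0.165,0.08,0],0,1],[[0.2425,0.12,0],0,1],[[0.2425,0.12,0],0,1],[[0.2425,0.12,0],0,1]]' | sed -n 2p; python3 look.py la
python3 steer.py '[[[-0.1,0.0275,0],0,1],[[-0.2,0.055,0],0,1],[[-0.3125,0.0825,0],0,1],[[-0.3125,0.0825,0],0,1],[[-0.3125,0.0825,0],0,1]]'| sed -n 2p; python3 look.py ld
python3 steer.py '[[[-0.025,-0.1,0],0,1],[[-0.05,-0.2,0],0,1],[[-0.075,-0.3,0],0,1],[[-0.0775,-0.3275,0],0,1],[[-0.0775,-0.3275,0],0,1]]'| sed -n 2p; python3 look.py lc
python3 steer.py '[[[0.1,-0.0225,0],0,1],[[0.2,-0.045,0],0,1],[[0.31,-0.065,0],0,1],[[0.31,-0.065,0],0,1],[[0.31,-0.065,0],0,1]]'| sed -n 2p; python3 look.py lb
python3 - <<'E'
import cv2,numpy as np
t=[cv2.resize(cv2.imread(f"pics/l{k}.png")[40:180,190:370],None,fx=2,fy=2,interpolation=cv2.INTER_CUBIC) for k in "abdc"]
cv2.imwrite("pics/crops.png",np.vstack([np.hstack(t[:2]),np.hstack(t[2:])]))
E
```

```text
eef_pos: [522.5, 325.4, 233.9]
eef_pos: [654.6, 303.8, 232.1]
eef_pos: [629.5, 170.3, 234.4]
eef_pos: [504.5, 198.3, 234.3]
```

View pics/crops.png

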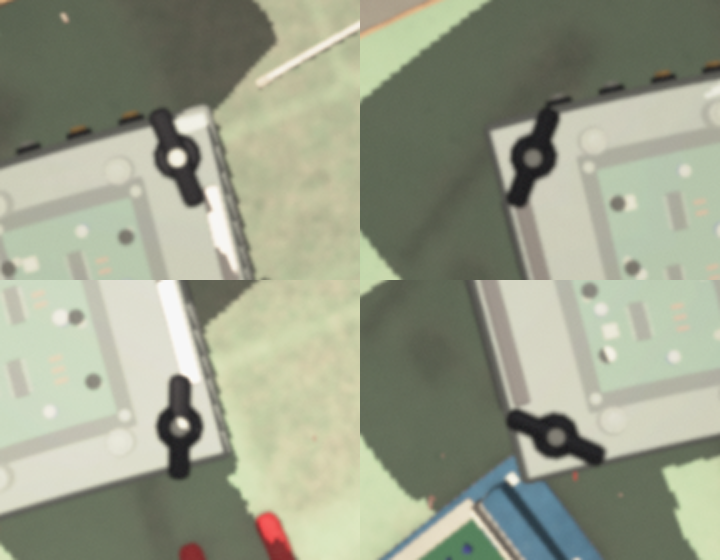

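The crops show the four nuts almost straight from above, in image pixels: a (278,118), b (276,118), d (280,113), c (288,118). I'll measure the axes and wing angles from these.

```bash
cat > meas.py <<'E'
from h import *
def meas(n,z=105,c0=(280,117),verbose=True):
    f=np.load(n+".npz",allow_pickle=True); p=f["p"];i=f["i"].item()
    k=(p.max(2)<58).astype(np.uint8); y0,x0=c0[1]-36,c0[0]-36; w=np.zeros_like(k); w[y0:y0+72,x0:x0+72]=k[y0:y0+72,x0:x0+72]
    N,L,S,C=cv2.connectedComponentsWithStats(w); j=1+np.argmax(S[1:,4])
    cs,_=cv2.findContours((L==j).astype(np.uint8),cv2.RETR_EXTERNAL,cv2.CHAIN_APPROX_NONE)
    m=np.zeros_like(k); cv2.drawContours(m,cs,-1,1,-1); v,u=np.nonzero(m)
    W=onplane("wrist",np.c_[u,v],z,i)[:,:2]; c=W.mean(0)
    a=np.linalg.eigh(np.cov(W.T))[1][:,1]; q=(W-c)@a; t=(W-c)@[-a[1],a[0]]; 
    c2=c+a*(q.max()+q.min())/2
    print(n,"mean",c.round(1),"mid",c2.round(1),"len",(q.max()-q.min()).round(1),"wid",(t.max()-t.min()).round(1),"ang",round(np.arctan2(a[1],a[0])%np.pi,3),"px",S[j,4],"bbox",S[j,:4])
    return c,np.arctan2(a[1],a[0])%np.pi
if __name__=="__main__":
    D={k:meas("l"+k) for k in "abcd"}
    X=np.array([D[k][0] for k in "abcd"]); M=np.array([[-65,65],[-65,-65],[65,-65],[65,65]])
    c=X.mean(0); B=X-c; psi=np.arctan2((M[:,0]*B[:,1]-M[:,1]*B[:,0]).sum(),(M*B).sum()); r=np.array([[np.cos(psi),-np.sin(psi)],[np.sin(psi),np.cos(psi)]])
    F=c+M@r.T; print("centre",c,"yaw",psi); print(F.round(1),(X-F).round(1).tolist())
E
python3 meas.py; python3 -c "
from cell import env; s=env.state(); print(s['eef_pos'],s['tcp_rot'],s['joints'])"
```

```text
la mean [464.  353.9] mid [463.6 353.9] len 19.0 wid 13.4 ang 3.019 px 144 bbox [274 118  17  24]
lb mean [432.5 225.9] mid [430.8 227.5] len 51.1 wid 17.3 ang 2.374 px 536 bbox [264  89  31  54]
lc mean [561.8 206.2] mid [561.9 206.3] len 44.1 wid 17.1 ang 0.749 px 492 bbox [264 106  47  27]
ld mean [586.4 332.4] mid [585.9 332.6] len 31.0 wid 16.1 ang 2.738 px 334 bbox [270 102  20  37]
centre [511.17376934 279.58070889] yaw -0.18981716150190353
[[459.6 355.7]
 [435.1 228. ]
 [562.7 203.5]
 [587.3 331.1]] [[4.4, -1.8], [-2.6, -2.1], [-0.9, 2.7], [-0.8, 1.3]]
[506.21806622 197.88695124 234.25327538] [3.14038148e+00 1.36081520e-03 2.74922181e+00] [ 2.51030906e-01  3.73933913e-01  1.75931651e+00  1.80630311e-04
  1.00652690e+00 -9.27491860e-01]
```

```bash
sed -i 's/k=(p.max(2)<58).astype(np.uint8); y0.*$/k=(p.max(2)<T).astype(np.uint8); yy,xx=np.mgrid[:420,:560]; w=k*((yy-c0[1])**2+(xx-c0[0])**2<29**2).astype(np.uint8)/; s/verbose=True/T=72/; s/meas("l"+k) for k in "abcd"}/meas("l"+k,c0=c) for k,c in dict(a=(278,118),b=(276,118),c=(288,118),d=(280,113)).items()}/' meas.py; python3 meas.py; sed -i 's/T=72/T=64/' meas.py;python3 meas.py
python3 -c "
import cv2
g=cv2.imread('pics/la.png').max(2); print(g[90:146:4,256:304:4])"
```

```text
la mean [451.1 353.5] mid [451.5 353.5] len 43.8 wid 17.6 ang 0.005 px 500 bbox [264  94  27  48]
lb mean [432.9 225.4] mid [432.4 225.9] len 47.2 wid 18.1 ang 2.384 px 586 bbox [263  91  26  52]
lc mean [561.8 206.2] mid [562.1 206.4] len 45.3 wid 17.8 ang 0.751 px 553 bbox [263 105  49  28]
ld mean [582.6 334.2] mid [581.2 334.8] len 43.1 wid 17.8 ang 2.712 px 471 bbox [269  89  22  51]
centre [507.09530705 279.81239782] yaw -0.14907217002665468
[[452.5 353.7]
 [433.2 225.2]
 [561.7 205.9]
 [581.  334.4]] [[-1.4, -0.2], [-0.3, 0.2], [0.1, 0.3], [1.6, -0.3]]
la mean [451.2 353.7] mid [451.8 353.7] len 43.3 wid 17.3 ang 0.007 px 402 bbox [265  94  26  48]
lb mean [432.9 225.3] mid [432.3 225.9] len 47.2 wid 17.6 ang 2.387 px 553 bbox [263  91  26  52]
lc mean [561.8 206.1] mid [562.  206.4] len 44.5 wid 17.5 ang 0.75 px 525 bbox [263 106  48  27]
ld mean [584.8 333.1] mid [581.2 334.8] len 41.4 wid 17.1 ang 2.702 px 396 bbox [269  90  21  49]
centre [507.69166469 279.58710145] yaw -0.15549743169938215
[[453.5 353.9]
 [433.4 225.4]
 [561.8 205.3]
 [582.  333.7]] [[-2.3, -0.1], [-0.5, -0.1], [-0.0, 0.8], [2.8, -0.6]]
[[104 102 102 101 100  95  92  91  93  92  91 100]
 [103 103 103  78  65  97  97 149 185 183 112 179]
 [ 72  48  74  63  59  82 206 227 237 223 156 186]
 [ 90  99 107  58  63  93 240 240 240 228 149 172]
 [188 207 208  77  63  56 179 216 210 206 133 180]
 [210 211 210 155  58  60  43  62 181 210 115 129]
 [211 211 210  97  52 133 133  64  68 209 153 118]
 [209 210 208  67  71 240 241  71  57 205 188 135]
 [197 210 210  95  69 197 204  51  78 209 207 115]
 [195 209 211 199  69  47  57  54 161 209 208 123]
 [180 181 209 208 204 156  56  57  95 208 208 147]
 [213 197 208 209 208 206  73  57  52 200 246 187]
 [192 182 200 208 209 209 147  55  52 133 247 223]
 [186 178 187 207 209 209 202  86 105 164 245 242]]
```

```bash
python3 - <<'E'
from h import *
y=2.747;X=np.array([np.cos(y),np.sin(y)]);Y=np.array([np.sin(y),-np.cos(y)])
c=np.array([240.374,576.944]); A=np.array
mv=dict(w1=(-457,-173),la=(97,48),ld=(-125,33),lc=(-31,-131),lb=(124,-26))
for n,(a,b) in mv.items():
    c=c+a*X+b*Y; i=np.load(n+".npz",allow_pickle=True)["i"].item()
    print(n,c.round(1),(i["origin"][:2]-c).round(1),i["origin"][2].round(1),i["attitude"].round(4))
print([env.state()["eef_pos"].round(1) for _ in range(3)])
E
```

```text
w1 [595.7 241.6] [-74.9  30.8] 384.8 [2.8402e+00 1.0000e-04 1.1726e+00]
la [524.7 323.2] [-78.5  34.3] 385.8 [ 2.8396e+00 -5.0000e-04  1.1803e+00]
ld [652.7 305.6] [-74.1  31. ] 384.0 [2.8403e+00 5.0000e-04 1.1733e+00]
lc [631.  172.7] [-77.6  30.3] 386.3 [ 2.8396e+00 -1.0000e-04  1.1734e+00]
lb [506.5 196.4] [-78.4  34. ] 386.2 [ 2.8392e+00 -1.0000e-03  1.1791e+00]
[array([506.2, 197.9, 234.3]), array([506.2, 197.9, 234.3]), array([506.2, 197.9, 234.3])]
```

To row units: 123 mm / 400 = 0.3075, 110.4 mm / 400 = 0.276, -0.4 rad / 3.1416 = -0.1273.

```bash
python3 steer.py '[[[0.07,0.0775,0],-0.0318,0.5],[[0.14,0.155,0],-0.0637,0.5],[[0.2075,0.23,0],-0.0955,0.5],[[0.276,0.3075,0.075],-0.1273,0.5],[[0.276,0.3075,0.15],-0.1273,0.5]]'
python3 steer.py '[[[0,0,0.05],0,0.5],[[0,0,0.0875],0,0.5],[[0,0,0.0875],0,0.5],[[0,0,0.0875],0,0.5]]'; python3 - <<'E'
from h import *
p,d=env.read_camera("side"); q,_=env.read_camera("wrist")
cv2.imwrite("pics/ga.png",np.hstack([cv2.resize(p[170:260,240:360],(400,300),interpolation=2),cv2.resize(q[180:360,160:400],(400,300))])[:,:,::-1])
E
```

```text
t: 3.8
eef_pos: [452.5, 357.8, 175.1]
tcp_rot: [3.137, 0.006, -3.127]
ft_force: [-0.3, 0.7, -0.1]
opening: 0.706
grip_force: 0.0
t: 4.13
eef_pos: [452.6, 352.9, 137.9]
tcp_rot: [-3.141, -0.001, -3.136]
ft_force: [0.2, -0.5, 0.5]
opening: 0.507
grip_force: 0.0
```

View pics/ga.png

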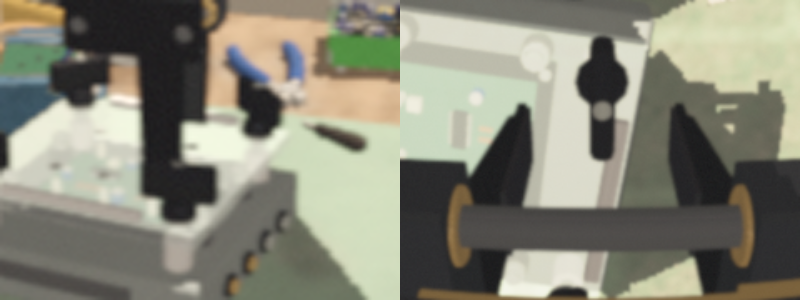

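The crop shows the nut at x≈601, centred between the fingertips at 527 and 677, with the wing parallel to the fingers. I'll descend and close.

To row units: 34.5 mm / 400 = 0.0863, 20 mm / 400 = 0.05.

```bash
python3 steer.py '[[[0,0,0.05],0,0.5],[[0,0,0.0863],0,0.5],[[0,0,0.0863],0,0.5],[[0,0,0.0863],0,0.1],[[0,0,0.0863],0,0]]'
python3 steer.py '[[[0,0,0],0,0],[[0,0,0],0,0],[[0,0,0],0,0],[[0,0,0],0,0]]';python3 -c "
from cell import env; s=env.state(); print(s['moment'],s['eef_pos'])"
```

```text
t: 4.65
eef_pos: [452.6, 352.6, 105.3]
tcp_rot: [3.141, 0.002, -3.137]
ft_force: [0.3, -0.2, 0.6]
opening: 0.412
grip_force: 0.0
t: 4.98
eef_pos: [452.0, 352.4, 104.4]
tcp_rot: [3.141, 0.001, -3.136]
ft_force: [0.4, -0.2, -0.6]
opening: 0.14
grip_force: 0.0
[ 0.06425294 -0.02674531 -0.00229371] [451.96821289 352.42924706 104.37370232]
```

To row units: 1.1 mm / 400 = 0.0028, 0.9 mm / 400 = 0.0023, 0.6 rad / 3.1416 = 0.191.

```bash
python3 steer.py '[[[0,0,0],0,0],[[0,0,0],0,0],[[0,0,0],0,0]]'
python3 steer.py '[[[0,0,0.0005],0.0382,0],[[0,0,0.001],0.0764,0],[[0,0,0.0018],0.1146,0],[[0,0,0.0023],0.1528,0],[[0,0,0.0028],0.191,0]]'
python3 steer.py '[[[0,0,0.0005],0.0382,0],[[0,0,0.001],0.0764,0],[[0,0,0.0018],0.1114,0],[[0,0,0.0018],0.1114,0],[[0,0,0.0018],0.1114,0]]';python3 -c "
from cell import env; s=env.state(); print(s['moment'],s['eef_pos'])"
```

```text
t: 5.23
eef_pos: [452.0, 353.3, 104.4]
tcp_rot: [3.14, 0.001, -3.137]
ft_force: [-1.5, 5.0, 2.0]
opening: 0.1
grip_force: 30.0
t: 5.65
eef_pos: [451.7, 352.4, 103.2]
tcp_rot: [3.142, -0.0, 2.541]
ft_force: [-1.6, -1.5, 3.2]
opening: 0.103
grip_force: 30.0
t: 6.07
eef_pos: [451.3, 352.0, 102.5]
tcp_rot: [-3.14, -0.0, 2.196]
ft_force: [-3.5, -2.1, 6.9]
opening: 0.106
grip_force: 30.0
[-0.55238492  0.69463581 -0.09150981] [451.28691071 352.0318336  102.51052108]
```

To row units: -40 mm / 400 = -0.1, -20 mm / 400 = -0.05.

```bash
python3 steer.py '[[[0,0,0],0,0.5],[[0,0,0],0,0.5],[[0,0,0],0,0.5],[[0,0,-0.05],0,0.5],[[0,0,-0.1],0,0.5]]' | sed -n 4,5p
python3 steer.py '[[[-0.1025,0.0025,0],0,0.5],[[-0.205,0.005,0],0,0.5],[[-0.3075,0.0075,0],0,0.5],[[-0.4,0.01,0],0,0.5],[[-0.459,0.0128,0],0,0.5]]' | sed -n 2,3p
python3 steer.py '[[[0,0,0],-0.0382,0.5],[[0,0,0],-0.0764,0.5],[[0,0,0],-0.1146,0.5],[[0,0,0],-0.1528,0.5],[[0,0,0],-0.191,0.5]]' | sed -n 2,3p
python3 steer.py '[[[0,0,0],-0.0382,0.5],[[0,0,0],-0.0764,0.5],[[0,0,0],-0.1146,0.5],[[0,0,0],-0.1528,0.5],[[0,0,0],-0.191,0.5]]' | sed -n 2,3p
python3 steer.py '[[[0,0,0],-0.0382,0.5],[[0,0,0],-0.0764,0.5],[[0,0,0],-0.1146,0.5],[[0,0,0],-0.156,0.5],[[0,0,0],-0.156,0.5]]' | sed -n 2,3p
python3 - <<'E'
from h import *
q,_=env.read_camera("wrist"); cv2.imwrite("pics/gc.png",q[:,:,::-1]); print(env.state()["joints"].round(2))
E
```

```text
ft_force: [1.3, -0.9, 0.8]
opening: 0.394
eef_pos: [565.4, 203.8, 142.2]
tcp_rot: [3.141, 0.0, 2.195]
eef_pos: [563.7, 206.4, 142.0]
tcp_rot: [3.142, -0.0, 2.802]
eef_pos: [563.6, 206.5, 142.0]
tcp_rot: [3.142, 0.0, -2.88]
eef_pos: [563.6, 206.5, 142.1]
tcp_rot: [-3.142, 0.0, -2.391]
[ 0.24  0.56  1.72  0.    0.87 -2.07]
```

View pics/gc.png

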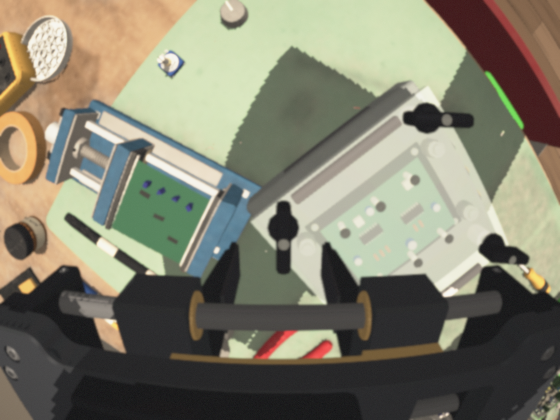

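The wing is at x≈284, centred between the fingertips at 237 and 327. The blue fixture is close by, so I'll check its height near the finger.

```bash
python3 - <<'E'
from h import *
for n in("scene","wrist"):
    p,d=env.read_camera(n)
    uv,P=cloud(n,d); c=p[uv[:,1],uv[:,0]].astype(int)
    m=(c[:,2]>c[:,0]+30)&(c[:,2]>c[:,1]+10)&(np.hypot(P[:,0]-584,P[:,1]-185)<60)&(P[:,2]>0)
    Q=P[m]; print(n,len(Q),Q.min(0).round(),Q.max(0).round(),np.percentile(Q[:,2],[50,90,99]).round(), np.sort(np.hypot(Q[:,0]-563.7,Q[:,1]-206.6))[:5].round() )
E
```

```text
scene 492 [563. 126.   6.] [640. 192.  81.] [16. 71. 77.] [24. 26. 27. 27. 27.]
wrist 2934 [553. 126.  14.] [641. 198. 222.] [44. 83. 96.] [25. 25. 25. 25. 26.]
```

To row units: 38.2 mm / 400 = 0.0955, 30 mm / 400 = 0.075.

```bash
python3 steer.py '[[[0,0,0],0,0.3],[[0,0,0],0,0.3],[[0,0,0.0375],0,0.3],[[0,0,0.075],0,0.3],[[0,0,0.0955],0,0.3]]' | sed -n 2,5p
python3 steer.py '[[[0,0,0],0,0],[[0,0,0],0,0],[[0,0,0],0,0],[[0,0,0],0,0],[[0,0,0],0,0]]' | sed -n 2,6p
```

```text
eef_pos: [563.2, 206.4, 102.7]
tcp_rot: [3.141, -0.001, -2.398]
ft_force: [0.3, -0.3, -0.6]
opening: 0.301
eef_pos: [562.6, 207.9, 104.6]
tcp_rot: [3.139, 0.0, -2.397]
ft_force: [-5.9, 9.3, 0.2]
opening: 0.102
grip_force: 30.0
```

To row units: 1.2 mm / 400 = 0.003, 1.1 mm / 400 = 0.0028, 0.6 rad / 3.1416 = 0.191.

```bash
python3 steer.py '[[[0,0.003,0.0005],0.0382,0],[[0,0.003,0.001],0.0764,0],[[0,0.003,0.0018],0.1146,0],[[0,0.003,0.0023],0.1528,0],[[0,0.003,0.0028],0.191,0]]' | sed -n 2,6p
python3 steer.py '[[[0,0,0.0005],0.0382,0],[[0,0,0.001],0.0764,0],[[0,0,0.0018],0.1114,0],[[0,0,0.0018],0.1114,0],[[0,0,0.0018],0.1114,0]]' | sed -n 2,6p
python3 steer.py '[[[0,0,0],0,0.3],[[0,0,0],0,0.3],[[0,0,0],0,0.3],[[0,0,-0.05],0,0.3],[[0,0,-0.1],0,0.3]]'  | sed -n 2,5p
```

```text
eef_pos: [563.1, 206.8, 103.5]
tcp_rot: [-3.141, 0.001, -3.002]
ft_force: [1.6, -7.4, -2.3]
opening: 0.105
grip_force: 30.0
eef_pos: [563.0, 205.9, 102.8]
tcp_rot: [-3.14, 0.001, 2.936]
ft_force: [0.7, -11.0, -0.4]
opening: 0.101
grip_force: 30.0
eef_pos: [562.3, 207.5, 142.1]
tcp_rot: [-3.141, -0.002, 2.937]
ft_force: [0.4, -0.4, 0.6]
opening: 0.296
```

To row units: 128.6 mm / 400 = 0.3215, -10.4 mm / 400 = -0.026.

```bash
python3 steer.py '[[[0.095,-0.0075,0],0,0.3],[[0.19,-0.015,0],0,0.3],[[0.275,-0.0225,0],0,0.3],[[0.3215,-0.026,0],0,0.3],[[0.3215,-0.026,0],0,0.3]]' | sed -n 2,3p
python3 steer.py '[[[0,0,0],0.0382,0.3],[[0,0,0],0.0764,0.3],[[0,0,0],0.1146,0.3],[[0,0,0],0.1528,0.3],[[0,0,0],0.1751,0.3]]' | sed -n 2,3p
python3 steer.py '[[[0,0,0.0375],0,0.3],[[0,0,0.075],0,0.3],[[0,0,0.0955],0,0.3],[[0,0,0.0955],0,0.3]]' | sed -n 2,5p
python3 steer.py '[[[0,0,0],0,0],[[0,0,0],0,0],[[0,0,0],0,0],[[0,0,0],0,0],[[0,0,0],0,0]]' | sed -n 2,6p
```

```text
eef_pos: [431.3, 223.8, 142.7]
tcp_rot: [-3.141, -0.001, 2.938]
eef_pos: [435.7, 223.6, 142.5]
tcp_rot: [3.14, 0.0, 2.38]
eef_pos: [434.8, 223.3, 102.7]
tcp_rot: [-3.14, -0.001, 2.387]
ft_force: [-0.5, 0.4, -1.0]
opening: 0.302
eef_pos: [434.2, 222.7, 104.5]
tcp_rot: [-3.14, 0.0, 2.387]
ft_force: [-2.2, -7.0, 5.0]
opening: 0.103
grip_force: 30.0
```

To row units: 1.1 mm / 400 = 0.0028, 0.9 mm / 400 = 0.0023, 0.6 rad / 3.1416 = 0.191.

```bash
python3 steer.py '[[[0,-0.002,0.0005],0.0382,0],[[0,-0.002,0.001],0.0764,0],[[0,-0.002,0.0018],0.1146,0],[[0,-0.002,0.0023],0.1528,0],[[0,-0.002,0.0028],0.191,0]]' | sed -n 2,6p
python3 steer.py '[[[0,0,0.0005],0.0382,0],[[0,0,0.001],0.0764,0],[[0,0,0.0018],0.1114,0],[[0,0,0.0018],0.1114,0],[[0,0,0.0018],0.1114,0]]' | sed -n 2,6p
python3 steer.py '[[[0,0,0],0,0.3],[[0,0,0],0,0.3],[[0,0,0],0,0.3],[[0,0,-0.05],0,0.3],[[0,0,-0.1],0,0.3]]'  | sed -n 2,5p
```

```text
eef_pos: [432.6, 221.8, 103.3]
tcp_rot: [-3.138, 0.001, 1.782]
ft_force: [-8.5, -9.2, 8.4]
opening: 0.103
grip_force: 30.0
eef_pos: [431.6, 221.7, 102.6]
tcp_rot: [-3.136, 0.003, 1.436]
ft_force: [-11.2, -8.6, 12.2]
opening: 0.105
grip_force: 30.0
eef_pos: [434.1, 222.8, 142.2]
tcp_rot: [-3.14, 0.001, 1.437]
ft_force: [0.5, -0.6, 0.7]
opening: 0.295
```

To row units: 130.9 mm / 400 = 0.3273, 130 mm / 400 = 0.325.

```bash
python3 steer.py '[[[0.07,0.07,0],0,0.3],[[0.14,0.14,0],0,0.3],[[0.21,0.21,0],0,0.3],[[0.275,0.275,0],0,0.3],[[0.3273,0.325,0],0,0.3]]' | sed -n 2,3p
python3 steer.py '[[[0,0,0],-0.0382,0.3],[[0,0,0],-0.0764,0.3],[[0,0,0],-0.1146,0.3],[[0,0,0],-0.1528,0.3],[[0,0,0],-0.191,0.3]]' | sed -n 2,3p
python3 steer.py '[[[0,0,0],-0.0382,0.3],[[0,0,0],-0.0764,0.3],[[0,0,0],-0.1146,0.3],[[0,0,0],-0.1528,0.3],[[0,0,0],-0.191,0.3]]' | sed -n 2,3p
python3 steer.py '[[[0,0,0],-0.0232,0.3],[[0,0,0.0375],-0.0232,0.3],[[0,0,0.075],-0.0232,0.3],[[0,0,0.0955],-0.0232,0.3],[[0,0,0.0955],-0.0232,0.3]]' | sed -n 2,5p
python3 steer.py '[[[0,0,0],0,0],[[0,0,0],0,0],[[0,0,0],0,0],[[0,0,0],0,0],[[0,0,0],0,0]]' | sed -n 2,6p
```

```text
eef_pos: [582.6, 336.9, 142.4]
tcp_rot: [3.14, -0.001, 1.437]
eef_pos: [580.7, 335.3, 142.2]
tcp_rot: [3.141, -0.0, 2.043]
eef_pos: [580.7, 335.3, 142.3]
tcp_rot: [3.141, 0.0, 2.643]
eef_pos: [579.9, 334.9, 102.2]
tcp_rot: [-3.14, -0.002, 2.71]
ft_force: [-0.9, -0.7, -0.6]
opening: 0.298
eef_pos: [580.4, 334.5, 104.8]
tcp_rot: [-3.141, 0.0, 2.71]
ft_force: [-2.3, -4.6, 4.0]
opening: 0.104
grip_force: 30.0
```

To row units: 1.1 mm / 400 = 0.0028, 0.9 mm / 400 = 0.0023, 0.6 rad / 3.1416 = 0.191.

```bash
python3 steer.py '[[[0,-0.002,0.0005],0.0382,0],[[0,-0.002,0.001],0.0764,0],[[0,-0.002,0.0018],0.1146,0],[[0,-0.002,0.0023],0.1528,0],[[0,-0.002,0.0028],0.191,0]]' | sed -n 2,6p
python3 steer.py '[[[0,0,0.0005],0.0382,0],[[0,0,0.001],0.0764,0],[[0,0,0.0018],0.1114,0],[[0,0,0.0018],0.1114,0],[[0,0,0.0018],0.1114,0]]' | sed -n 2,6p
python3 steer.py '[[[0,0,0],0,0.3],[[0,0,0],0,0.3],[[0,0,0],0,0.3],[[0,0,-0.05],0,0.3],[[0,0,-0.1],0,0.3]]'  | sed -n 2,5p
```

```text
eef_pos: [579.8, 333.7, 103.6]
tcp_rot: [-3.14, 0.001, 2.104]
ft_force: [-3.9, -5.7, 4.0]
opening: 0.105
grip_force: 30.0
eef_pos: [579.3, 333.6, 102.9]
tcp_rot: [-3.14, 0.001, 1.759]
ft_force: [-5.7, -6.6, 5.9]
opening: 0.107
grip_force: 30.0
eef_pos: [579.8, 334.4, 141.8]
tcp_rot: [-3.14, 0.0, 1.76]
ft_force: [-0.3, 0.3, 0.9]
opening: 0.294
```

The manual's scale: shifts go in shares of 400 mm and turns go in shares of pi rad. Converting my numbers, -123.6 mm / 400 = -0.309, -108 mm / 400 = -0.27.

```bash
python3 steer.py '[[[0.0325,-0.0975,0],0,0.3],[[0.065,-0.195,0],0,0.3],[[0.09,-0.27,0],0,0.3],[[0.1033,-0.309,0],0,0.3],[[0.1033,-0.309,0],0,0.3]]' | sed -n 2,3p
python3 steer.py '[[[0,0,0],-0.0382,0.3],[[0,0,0],-0.0764,0.3],[[0,0,0],-0.1146,0.3],[[0,0,0],-0.1391,0.3],[[0,0,0],-0.1391,0.3]]' | sed -n 2,3p
python3 steer.py '[[[0,0,0.0375],0,0.3],[[0,0,0.075],0,0.3],[[0,0,0.1005],0,0.3],[[0,0,0.1005],0,0.3]]' | sed -n 2,5p
python3 steer.py '[[[0,0,0],0,0],[[0,0,0],0,0],[[0,0,0],0,0],[[0,0,0],0,0],[[0,0,0],0,0]]' | sed -n 2,6p
python3 steer.py '[[[0,0,0.0005],0.0382,0],[[0,0,0.001],0.0764,0],[[0,0,0.0018],0.1146,0],[[0,0,0.0023],0.1528,0],[[0,0,0.0028],0.191,0]]' | sed -n 2,6p; python3 -c "
from cell import env; s=env.state(); print(s['moment'],s['tcp_rot'])"
python3 steer.py '[[[0,0,0.0005],0.0318,0],[[0,0,0.001],0.0637,0],[[0,0,0.001],0.0637,0]]' | sed -n 2,6p; python3 -c "
from cell import env; s=env.state(); print(s['moment'],s['tcp_rot'])"
```

```text
eef_pos: [448.0, 352.3, 142.7]
tcp_rot: [-3.141, -0.0, 1.762]
eef_pos: [452.0, 351.9, 142.3]
tcp_rot: [3.141, 0.0, 2.2]
eef_pos: [450.8, 351.3, 100.1]
tcp_rot: [-3.139, -0.0, 2.195]
ft_force: [0.3, -0.1, 0.8]
opening: 0.299
eef_pos: [451.3, 351.9, 102.6]
tcp_rot: [3.14, 0.0, 2.197]
ft_force: [-0.3, -1.3, 2.3]
opening: 0.11
grip_force: 30.0
eef_pos: [450.4, 351.6, 101.4]
tcp_rot: [-3.141, 0.0, 1.591]
ft_force: [-5.9, -1.0, 6.3]
opening: 0.102
grip_force: 30.0
[-0.28502552  1.06713571  0.04080288] [-3.14063632e+00  3.67541566e-04  1.59103720e+00]
eef_pos: [450.0, 351.6, 101.0]
tcp_rot: [-3.14, 0.001, 1.39]
ft_force: [-5.9, -2.1, 7.3]
opening: 0.099
grip_force: 30.0
[-0.34073494  1.25022752 -0.06978282] [-3.14012763e+00  6.91408232e-04  1.39044625e+00]
```

To row units: 0.2 mm / 400 = 0.0005, 0.1 mm / 400 = 0.0003, 0.1 rad / 3.1416 = 0.0318.

```bash
for k in 1; do python3 steer.py '[[[0,0,0.0003],0.0159,0],[[0,0,0.0005],0.0318,0],[[0,0,0.0005],0.0318,0]]' | sed -n 3,4p; python3 -c "
from cell import env; s=env.state(); print(s['moment'],s['tau'][5])"; done
python3 steer.py '[[[0,0,0.0003],0.0159,0],[[0,0,0.0005],0.0318,0],[[0,0,0.0005],0.0318,0]]' | sed -n 3,4p; python3 -c "
from cell import env; s=env.state(); print(s['moment'],s['tau'][5])"
```

```text
tcp_rot: [-3.14, 0.001, 1.294]
ft_force: [-7.5, -0.2, 7.6]
[-0.24431232  1.41057029 -0.07197332] 0.8249001950025558
tcp_rot: [-3.14, 0.001, 1.195]
ft_force: [-6.9, 0.7, 8.7]
[-0.12768861  1.54132097  0.60214168] 1.4882996678352356
```

To row units: -42 mm / 400 = -0.105, -20 mm / 400 = -0.05.

```bash
python3 steer.py '[[[0,0,0],0,0.3],[[0,0,0],0,0.3],[[0,0,0],0,0.3],[[0,0,-0.05],0,0.3],[[0,0,-0.105],0,0.3]]'  | sed -n 2,5p
python3 steer.py '[[[-0.05,0.0825,0],0,0.3],[[-0.1,0.165,0],0,0.3],[[-0.15,0.2475,0],0,0.3],[[-0.2,0.33,0],0,0.3],[[-0.237,0.3928,0],0,0.3]]' | sed -n 2,3p
python3 steer.py '[[[0,0,0],-0.0382,0.3],[[0,0,0],-0.0764,0.3],[[0,0,0],-0.1146,0.3],[[0,0,0],-0.1528,0.3],[[0,0,0],-0.191,0.3]]' | sed -n 2,3p
python3 steer.py '[[[0,0,0],-0.0382,0.3],[[0,0,0],-0.0764,0.3],[[0,0,0],-0.1146,0.3],[[0,0,0],-0.1528,0.3],[[0,0,0],-0.191,0.3]]' | sed -n 2,3p
python3 steer.py '[[[0,0,0],-0.0382,0.3],[[0,0,0],-0.0764,0.3],[[0,0,0],-0.1146,0.3],[[0,0,0],-0.1528,0.3],[[0,0,0],-0.1716,0.3]]' | sed -n 2,3p
python3 steer.py '[[[0,0,0.0375],0,0.3],[[0,0,0.075],0,0.3],[[0,0,0.1003],0,0.3],[[0,0,0.1003],0,0.3]]' | sed -n 2,5p
python3 steer.py '[[[0,0,0],0,0],[[0,0,0],0,0],[[0,0,0],0,0],[[0,0,0],0,0],[[0,0,0],0,0]]' | sed -n 2,6p
```

```text
eef_pos: [450.7, 351.4, 141.4]
tcp_rot: [-3.14, 0.002, 1.197]
ft_force: [0.2, -0.0, 0.4]
opening: 0.296
eef_pos: [564.3, 203.8, 142.1]
tcp_rot: [3.141, -0.0, 1.196]
eef_pos: [562.8, 205.9, 142.0]
tcp_rot: [3.141, -0.0, 1.802]
eef_pos: [562.8, 206.1, 142.0]
tcp_rot: [3.141, 0.0, 2.403]
eef_pos: [562.8, 206.1, 142.0]
tcp_rot: [3.141, 0.0, 2.942]
eef_pos: [561.9, 205.9, 100.0]
tcp_rot: [-3.14, -0.003, 2.936]
ft_force: [-0.9, -0.1, -0.5]
opening: 0.299
eef_pos: [562.9, 205.9, 102.7]
tcp_rot: [3.142, 0.001, 2.936]
ft_force: [-0.6, -3.8, 4.1]
opening: 0.105
grip_force: 30.0
```

To row units: 1.1 mm / 400 = 0.0028, 0.9 mm / 400 = 0.0023, 0.6 rad / 3.1416 = 0.191.

```bash
T='from cell import env; s=env.state(); print(s["moment"].round(2),s["tau"][5])'
python3 steer.py '[[[0,0,0.0005],0.0382,0],[[0,0,0.001],0.0764,0],[[0,0,0.0018],0.1146,0],[[0,0,0.0023],0.1528,0],[[0,0,0.0028],0.191,0]]' | sed -n 2,4p; python3 -c "$T"
python3 steer.py '[[[0,0,0.0005],0.0318,0],[[0,0,0.001],0.0637,0],[[0,0,0.001],0.0637,0]]' | sed -n 2,4p; python3 -c "$T"
python3 steer.py '[[[0,0,0.0003],0.0159,0],[[0,0,0.0005],0.0318,0],[[0,0,0.0005],0.0318,0]]' | sed -n 3,4p; python3 -c "$T"
```

```text
eef_pos: [562.2, 204.8, 101.5]
tcp_rot: [-3.139, 0.001, 2.331]
ft_force: [-5.1, -12.7, 6.8]
[-2.52  0.69  0.11] -2.2772233933210373
eef_pos: [561.9, 204.5, 101.0]
tcp_rot: [-3.139, 0.001, 2.13]
ft_force: [-4.5, -13.9, 8.4]
[-2.74  0.88 -0.  ] 1.706491895020008
tcp_rot: [-3.138, 0.001, 2.033]
ft_force: [-5.1, -14.4, 9.8]
[-2.87  1.1   0.  ] 0.8423281274735928
```

To row units: 0.1 mm / 400 = 0.0003, 0.06 rad / 3.1416 = 0.0191.

```bash
T='from cell import env; s=env.state(); print(s["moment"].round(2),s["tau"][5])'
python3 steer.py '[[[0,0,0.0003],0.0095,0],[[0,0,0.0003],0.0191,0],[[0,0,0.0003],0.0191,0]]' | sed -n 3,4p; python3 -c "$T"
python3 steer.py '[[[0,0,0.0003],0.0064,0],[[0,0,0.0003],0.0127,0],[[0,0,0.0003],0.0127,0]]' | sed -n 3,4p; python3 -c "$T"
```

```text
tcp_rot: [-3.138, 0.002, 1.974]
ft_force: [-5.7, -15.1, 9.3]
[-2.93  1.21  0.03] 0.5396587774157524
tcp_rot: [-3.138, 0.002, 1.935]
ft_force: [-6.2, -15.9, 10.4]
[-3.    1.25  0.05] 0.3875793982297182
```

To row units: -42 mm / 400 = -0.105, -20 mm / 400 = -0.05.

```bash
python3 steer.py '[[[0,0,0],0,0.3],[[0,0,0],0,0.3],[[0,0,0],0,0.3],[[0,0,-0.05],0,0.3],[[0,0,-0.105],0,0.3]]'  | sed -n 2,5p
python3 steer.py '[[[0.0475,-0.09,0],0,0.3],[[0.095,-0.18,0],0,0.3],[[0.135,-0.255,0],0,0.3],[[0.1525,-0.2913,0],0,0.3],[[0.1525,-0.2913,0],0,0.3]]' | sed -n 2,3p
python3 steer.py '[[[0,0,0],0.0382,0.3],[[0,0,0],0.0764,0.3],[[0,0,0],0.1146,0.3],[[0,0,0],0.1588,0.3],[[0,0,0],0.1588,0.3]]' | sed -n 2,3p
python3 steer.py '[[[0,0,0.0375],0,0.3],[[0,0,0.075],0,0.3],[[0,0,0.1003],0,0.3],[[0,0,0.1003],0,0.3]]' | sed -n 2,5p
python3 steer.py '[[[0,0,0],0,0],[[0,0,0],0,0],[[0,0,0],0,0],[[0,0,0],0,0],[[0,0,0],0,0]]'
```

```text
eef_pos: [562.1, 206.3, 141.4]
tcp_rot: [-3.139, -0.001, 1.936]
ft_force: [0.9, -0.3, 1.3]
opening: 0.296
eef_pos: [429.0, 222.0, 142.4]
tcp_rot: [-3.141, -0.0, 1.938]
eef_pos: [433.2, 221.8, 142.1]
tcp_rot: [3.141, -0.001, 1.431]
eef_pos: [432.2, 221.4, 100.4]
tcp_rot: [-3.14, 0.001, 1.44]
ft_force: [-0.4, -0.3, -0.0]
opening: 0.301
t: 25.55
eef_pos: [431.4, 221.7, 102.5]
tcp_rot: [-3.141, -0.0, 1.437]
ft_force: [-4.7, 1.6, 3.7]
opening: 0.105
grip_force: 30.0
```

To row units: 1.1 mm / 400 = 0.0028, 0.9 mm / 400 = 0.0023, 0.6 rad / 3.1416 = 0.191.

```bash
T='from cell import env; s=env.state(); print(s["moment"].round(2),s["tau"][5])'
python3 steer.py '[[[0,0,0.0005],0.0382,0],[[0,0,0.001],0.0764,0],[[0,0,0.0018],0.1146,0],[[0,0,0.0023],0.1528,0],[[0,0,0.0028],0.191,0]]' | sed -n 2,4p; python3 -c "$T"
python3 steer.py '[[[0,0,0.0005],0.0318,0],[[0,0,0.001],0.0637,0],[[0,0,0.001],0.0637,0]]' | sed -n 2,4p; python3 -c "$T"
python3 steer.py '[[[0,0,0.0003],0.0159,0],[[0,0,0.0005],0.0318,0],[[0,0,0.0005],0.0318,0]]' | sed -n 3,4p; python3 -c "$T"
```

```text
eef_pos: [430.0, 222.2, 101.3]
tcp_rot: [-3.139, 0.002, 0.831]
ft_force: [-13.0, 13.6, 6.9]
[2.34 2.67 0.09] -2.265090197324753
eef_pos: [429.7, 222.6, 100.9]
tcp_rot: [-3.138, 0.002, 0.63]
ft_force: [-14.2, 14.9, 8.8]
[ 2.77  2.95 -0.07] 1.7287107557058334
tcp_rot: [-3.138, 0.003, 0.534]
ft_force: [-15.0, 17.7, 8.9]
[3.19 3.02 0.  ] 0.8825279586017132
```

To row units: 0.1 mm / 400 = 0.0003, 0.06 rad / 3.1416 = 0.0191.

```bash
T='from cell import env; s=env.state(); print(s["moment"].round(2),s["tau"][5])'
python3 steer.py '[[[0,0,0.0003],0.0095,0],[[0,0,0.0003],0.0191,0],[[0,0,0.0003],0.0191,0]]' | sed -n 3,4p; python3 -c "$T"
```

```text
tcp_rot: [-3.138, 0.003, 0.475]
ft_force: [-16.2, 17.4, 8.3]
[ 3.54  3.18 -0.01] 0.5805177055299282
```

To row units: 0.1 mm / 400 = 0.0003, 0.04 rad / 3.1416 = 0.0127.

```bash
T='from cell import env; s=env.state(); print(s["moment"].round(2),s["tau"][5])'
python3 steer.py '[[[0,0,0.0003],0.0064,0],[[0,0,0.0003],0.0127,0],[[0,0,0.0003],0.0127,0]]' | sed -n 3,4p; python3 -c "$T"
python3 steer.py '[[[0,0,0],0,0.3],[[0,0,0],0,0.3],[[0,0,0],0,0.3],[[0,0,-0.05],0,0.3],[[0,0,-0.105],0,0.3]]'  | sed -n 2,5p
python3 steer.py '[[[0.1,-0.0225,0],0,0.3],[[0.2,-0.045,0],0,0.3],[[0.3,-0.0675,0],0,0.3],[[0.4,-0.09,0],0,0.3],[[0.453,-0.0985,0],0,0.3]]' | sed -n 2,3p
python3 steer.py '[[[0,0,0],-0.0382,0.3],[[0,0,0],-0.0764,0.3],[[0,0,0],-0.1146,0.3],[[0,0,0],-0.1528,0.3],[[0,0,0],-0.191,0.3]]' | sed -n 2,3p
python3 steer.py '[[[0,0,0],-0.0382,0.3],[[0,0,0],-0.0764,0.3],[[0,0,0],-0.1146,0.3],[[0,0,0],-0.1528,0.3],[[0,0,0],-0.191,0.3]]' | sed -n 2,3p
python3 steer.py '[[[0,0,0],-0.0392,0.3],[[0,0,0.0375],-0.0392,0.3],[[0,0,0.075],-0.0392,0.3],[[0,0,0.1003],-0.0392,0.3],[[0,0,0.1003],-0.0392,0.3]]' | sed -n 2,5p
python3 steer.py '[[[0,0,0],0,0],[[0,0,0],0,0],[[0,0,0],0,0],[[0,0,0],0,0],[[0,0,0],0,0]]' | sed -n 2,6p
```

```text
tcp_rot: [-3.138, 0.003, 0.435]
ft_force: [-16.7, 19.5, 7.6]
[3.66 3.29 0.07] 0.427859416231513
eef_pos: [431.8, 221.2, 141.9]
tcp_rot: [-3.141, 0.002, 0.437]
ft_force: [0.2, -0.0, -0.1]
opening: 0.295
eef_pos: [582.6, 336.1, 142.4]
tcp_rot: [-3.142, -0.003, 0.437]
eef_pos: [579.9, 333.7, 142.2]
tcp_rot: [3.141, -0.0, 1.043]
eef_pos: [579.9, 333.6, 142.3]
tcp_rot: [3.141, -0.0, 1.643]
eef_pos: [578.9, 333.3, 99.9]
tcp_rot: [-3.139, 0.001, 1.76]
ft_force: [-0.1, -0.2, -0.6]
opening: 0.302
eef_pos: [579.2, 333.9, 102.8]
tcp_rot: [-3.141, -0.0, 1.76]
ft_force: [-4.8, -1.5, 6.1]
opening: 0.104
grip_force: 30.0
```

To row units: 1.1 mm / 400 = 0.0028, 0.9 mm / 400 = 0.0023, 0.6 rad / 3.1416 = 0.191.

```bash
T='from cell import env; s=env.state(); print(s["moment"].round(2),s["tau"][5])'
python3 steer.py '[[[0,0,0.0005],0.0382,0],[[0,0,0.001],0.0764,0],[[0,0,0.0018],0.1146,0],[[0,0,0.0023],0.1528,0],[[0,0,0.0028],0.191,0]]' | sed -n 2,4p; python3 -c "$T"
python3 steer.py '[[[0,0,0.0005],0.0318,0],[[0,0,0.001],0.0637,0],[[0,0,0.001],0.0637,0]]' | sed -n 2,4p; python3 -c "$T"
python3 steer.py '[[[0,0,0.0003],0.0159,0],[[0,0,0.0005],0.0318,0],[[0,0,0.0005],0.0318,0]]' | sed -n 3,4p; python3 -c "$T"
```

```text
eef_pos: [578.6, 333.9, 101.6]
tcp_rot: [-3.14, 0.001, 1.154]
ft_force: [-7.4, -0.8, 6.4]
[-0.19  1.52  0.07] -2.3105178773403168
eef_pos: [578.5, 334.0, 101.2]
tcp_rot: [-3.14, 0.001, 0.954]
ft_force: [-8.2, -1.2, 8.4]
[-0.22  1.64 -0.06] 1.677265651524067
tcp_rot: [-3.14, 0.001, 0.857]
ft_force: [-8.0, -0.8, 7.7]
[-0.12  1.71 -0.12] 0.8144273422658443
```

To row units: 0.1 mm / 400 = 0.0003, 0.06 rad / 3.1416 = 0.0191.

```bash
T='from cell import env; s=env.state(); print(s["moment"].round(2),s["tau"][5])'
python3 steer.py '[[[0,0,0.0003],0.0095,0],[[0,0,0.0003],0.0191,0],[[0,0,0.0003],0.0191,0]]' | sed -n 3,4p; python3 -c "$T"
```

```text
tcp_rot: [-3.14, 0.001, 0.798]
ft_force: [-8.1, 0.3, 6.9]
[-0.09  1.71 -0.  ] 0.5130063928663731
```

To row units: 0.1 mm / 400 = 0.0003, 0.04 rad / 3.1416 = 0.0127.

```bash
python3 steer.py '[[[0,0,0.0003],0.0127,0],[[0,0,0.0003],0.0127,0]]' | sed -n 3,4p
python3 steer.py '[[[0,0,0],0,0.3],[[0,0,0],0,0.3],[[0,0,0],0,0.3],[[0,0,-0.05],0,0.3],[[0,0,-0.105],0,0.3]]'  | sed -n 2,5p
python3 steer.py '[[[0,0,-0.0875],0,0.3],[[-0.1,-0.005,-0.175],0,0.3],[[-0.2,-0.0125,-0.2375],0,0.3],[[-0.3,-0.0175,-0.2375],0,0.3],[[-0.4,-0.0225,-0.2375],0,0.3]]' | sed -n 2,3p
python3 steer.py '[[[-0.03,-0.0025,0],0,0.3],[[-0.03,-0.0025,0],0,0.3],[[-0.03,-0.0025,0],0,0.3]]' | sed -n 1,4p
python3 look.py fin
```

```text
tcp_rot: [-3.14, 0.001, 0.758]
ft_force: [-8.5, 0.2, 8.4]
eef_pos: [579.2, 333.6, 141.2]
tcp_rot: [-3.141, 0.002, 0.76]
ft_force: [0.3, -0.9, 0.0]
opening: 0.295
eef_pos: [465.5, 237.0, 238.2]
tcp_rot: [3.14, -0.004, 0.76]
t: 31.88
eef_pos: [457.4, 230.2, 237.3]
tcp_rot: [3.141, -0.002, 0.759]
ft_force: [0.1, -0.6, -0.1]
```

View pics/fin.png

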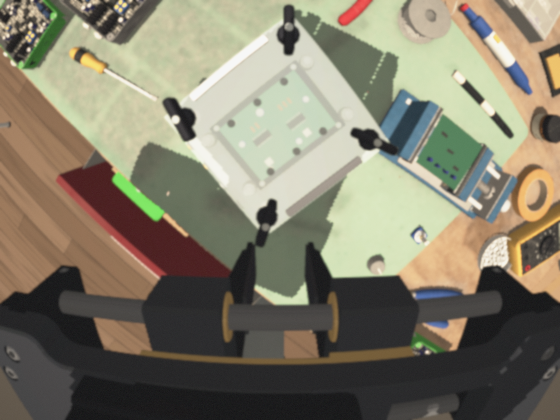

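The final view shows a (180,118), b (267,222), c (372,140) and d (289,30) all at the wing angles I commanded. Each has turned about 1.9 rad or more, the plate looks level, and the gripper is clear. Handing in.

```bash
python3 -c "
from cell import env; print(env.job_done())"
```

```text
the job is handed in; nothing more can be done
None
```

I turned all four wing nuts crosswise (a, c, b, d) about half way, then home, about 1.95 rad each; the last view shows the wings at the expected angles and the gripper clear. The job is handed in but no verdict came back, and I judged the plate's seating by eye, not by measurement.

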